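# Secure the vial cart and unhitch it from its dock

### The job

Get the vial cart ready to leave its dock: first swing the keeper bar fully shut over the vials until it snaps into its detent. Then pull the orange coupler latch sideways against its spring, away from the coupler and towards the robot, and only then lift the tongue off the ball, without forcing it. Finish still gripping it, holding the coupler steady about 50 mm above where it sat, with the loose things around it left undisturbed.

Things in the scene. Friction and masses are not known exactly. Their poses are not given: they have to be found in the camera images.
- dock: Fixed aluminium plate (170 x 420 x 8 mm) on the bench with a parked white vial cart at its +y end and a ball mount at its -y end, joined by a blue tongue along its y axis. Origin on the bench below the tongue; plate spans x -85..85, y -175..245 mm; z up, y from ball to cart. Placed anywhere, slightly turned. Deck top 50 mm, vial caps 97 mm above the bench.
- ball_mount: Steel ball stud fixed to the dock at dock (0, -120) mm, rising to 85 mm above the bench: 25 mm ball above a flat collar 30 mm across (underside 58 mm above the bench) that the latch's claw catches under. Origin under its axis on the dock plate, 8 mm above the bench.
- coupler: Blue tongue bar (22 mm wide) with the coupler housing (46 x 56 mm, roof 94 mm above the bench when down) at its free end over the ball. Origin on the tongue's hinge axis, axes as the dock's when down; ball axis 190 mm along its -y. Carries the orange latch. Mass 0.3 to 0.5 kg in all, 2 to 4 N to lift at the coupler; falls back if let go.
- tongue (a joint): Tongue angle in rad: 0 = down on the ball, grows as the coupler end rises, stop at 0.6. While the latch is home the claw stops it at about 0.01. Rise of the coupler = 190 mm x sin(angle): 50 mm at 0.27.
- tongue_hinge (a point): Point on the tongue's horizontal hinge axis, which is parallel to the dock's x axis, 79 mm above the bench at the cart's edge, at dock (0, 70) mm. The coupler end swings up from -y about it.
- latch (a joint): Slide of the orange latch in m: 0 = home, claw under the ball's collar; grows as it is pulled along the coupler's -x (away from the coupler's side, towards the robot) to its stop at 0.016. The claw clears the collar beyond about 0.008. A spring pulls it home with 5 N at 0 rising to 11 N at the stop.
- latch_grip (a point): In the orange latch's upright grip: 14 mm thick along the coupler's x (pull direction), 26 mm long along y, 44 mm tall, 96 to 140 mm above the bench. Point: 123 mm above the bench, 17 mm below the top, at dock (-43, -120) mm when home. Only the coupler's roof (94 mm) is beside it. The latch is captive: lifting it lifts the tongue.
- keeper (a joint): Angle of the steel keeper bar over the vial rack in rad: 0 = shut against its stop across the vials, grows as its free end swings level towards the dock's +y, up to 1.3; starts open. A sprung brass detent nub resists with a few newtons at the knob from about 0.16 to 0.06 rad, then the bar snaps in; elsewhere it stays where left.
- keeper_grip (a point): On the axis of the keeper bar's upright orange knob (14 mm diameter, 114 to 152 mm above the bench); point 134 mm above the bench, 105 mm from the bar's hinge. The bar is 12 mm wide, 104 to 114 mm above the bench, and reaches 26 mm beyond the knob. Shut, the knob is at dock (-42, 150) mm; nothing else is as high near it.
- keeper_hinge (a point): Point on the keeper bar's vertical hinge axis at the knob's height (134 mm above the bench), at dock (63, 150) mm. Shut, the bar points from here along the dock's -x; seen from above it opens clockwise (free end towards dock +y).
- spare_vial: Bystander: loose glass vial with blue cap, 23 mm diameter, 45 mm tall, standing on the cart deck beside the tongue's hinge. Origin under its centre.
- spanner: Bystander: loose steel spanner 110 mm long lying on the dock plate on the far side of the tongue. Origin under its centre.
- amber_bottle: Bystander: brown bottle, 90 mm diameter, 170 mm tall. Origin under its centre.
- tip_box: Bystander: blue pipette tip box 120 x 85 x 70 mm. Origin under its centre.
- beaker: Bystander: glass beaker, 70 mm diameter, 85 mm tall. Origin under its centre.
- jar: Bystander: white jar with red cap, 70 mm diameter, 90 mm tall. Origin under its centre.
- notebook: Bystander: green notebook 120 x 170 x 18 mm lying flat at the back of the bench. Origin under its centre.

How it is judged:
By the outcome, as a careful person would: the job done as asked, in the order asked, and still so for the second after the job is handed in, while the arm keeps its last pose, push and grip.
It also fails if it takes over 40 s, if anything falls off the work surface, if the arm or the gripper's body presses on something with over 40 N, if the wrist force passes 120 N, or if a joint passes its speed limit or range.

### The arm

A 7-joint arm with a two-finger parallel gripper is mounted at the origin on the work surface. World frame = base frame: x ahead of the robot, y to its left, z up, the work surface at z = 0. Lengths are in m, angles in rad, forces in N, time in s.
With the tool pointing down it reaches from about 0.425 to 0.875 m from the base axis. Payload 4.7 kg.
Tool frame: the origin (TCP) lies midway between the tips of the shut fingers; the grasp point (between the pads) lies 19 mm behind it; z points along the fingers, y is the line along which they close (so a half turn about z gives the same grasp; the last joint's range is limited). The gripper opens to 87 mm and grips with 3 to 60 N. Pads are 19 mm wide; open, the fingers measure 117 mm over their backs; the gripper's body (75 mm by 190 mm) begins 51 mm behind the grasp point.
Start: joints at [1.229, 0.321, -0.07, 1.45, 0.023, 1.371, -0.057], TCP at [0.226, -0.609, 0.223] pointing down, gripper open.
Joint ranges: [-2.86, 2.86], [-0.3, 2.09], [-1.38, 1.24], [0.06, 2.45], [-1.56, 4.7], [0.09, 2.05], [-2.69, 2.69]. Speed limits (rad/s): [2.57, 2.57, 3.14, 3.14, 3.14, 3.14, 3.14].

### API

Orientations are given as a rotation vector (axis times angle).
In Python, from bench import ctrl gives the robot as it stands. The module is installed in compiled form; this text tells all that it offers.
- The arm moves only by the shell command python3 -m handwheel 'ROWS' [FORCE]. ROWS is JSON, a list of rows, each a list of 7 numbers: the finger opening in m, from 0 to 0.087, then the shift along the tool's x, y, z in m, then the turn, a rotation vector about the tool's x, y, z in degrees. A call has 1 to 12 rows; each row shifts and turns the commanded pose from where the row before left it, along the tool's axes as they then stand; what a row does not reach is not made up. A row lasts 1/8 s, in which the tool goes at most 62.5 mm and 10.7 degrees, less where a joint would pass 70% of its speed; a pose out of reach is approached as far as the arm can. A call is refused whole if a number of a shift passes 0.0625 or a number of a turn 10.7, either way. A call with a gripper value outside its range is refused whole. The fingers move at their own pace and stop on an object; FORCE is the grip in N (left out, the last holds). Time passes only in rows, so rows that do not move let the fingers close. It gives the time, the measured TCP pose, the force, the opening and the grip force at its end, in the units of the state.
- ctrl.get_state(): the state, without advancing time (a new reading comes with each control period).
- ctrl.get_image(name): name is "side" or "top"; returns (picture, depth): 384x512x3 uint8, blue, green, red; 384x512 float32, m along the optical axis (not along the pixel's ray), 0 where there is no reading.
- ctrl.camera_info(name): a dict with "intrinsics" (3x3 intrinsics, pixels), "R" (3x3) and "t" (3): a world point X has camera coordinates R X + t. Camera axes: x right, y down, z forward; pixel columns grow to the right and rows downward; lengths in m; the calibration is good to about 2 mm. A picture is of the moment at which its call begins. camera_info takes no time and is no camera call.
- ctrl.close_job(): hands the job in; it is judged then, once.
The state is a dict: "time": time; "joint_positions": joint angles; "qd": joint speeds; "joint_torque": joint torques, N m; "position": TCP position; "tool_rot": TCP orientation; "ft_force": force on the tool from outside, world axes, zero at the start; "torque": the same for the moment, N m; "grip_width": opening from 0.0 (shut) to 1.0 (fully open); "grip_force": force on a finger pad.
Only numpy, scipy, OpenCV 4.12 (cv2) and the standard library are available. Lean on these libraries where they do the work, as an engineer would, in place of code of your own. Each camera call takes 0.05 s, during which the arm holds its last target. There are 200 camera calls.

## Working session

There is one attempt and no reset: what is moved stays moved. The work goes in short steps, Python scripts to look and compute and a shell command to move; the robot and the scene stay as the last step left them, time stands still between calls to the robot, and variables do not carry over. Pictures are saved under pics/ and viewed, at most 10 in all, crops included, and the job is handed in when it is done.

```bash
mkdir -p pics
python3 - <<'E'
from bench import ctrl
import cv2,numpy as np
for n in("side","top"):
    p,d=ctrl.get_image(n); cv2.imwrite(f"pics/{n}0.png",p); np.savez(f"{n}0.npz",p=p,d=d)
    c=ctrl.camera_info(n); print(n,np.round(c["intrinsics"],1).tolist(),np.round(c["R"],3).tolist(),np.round(c["t"],3).tolist())
s=ctrl.get_state();print(s["time"],s["position"],s["tool_rot"],s["grip_width"])
E
```

```text
side [[498.1, 0.0, 264.0], [0.0, 498.1, 194.5], [0.0, 0.0, 1.0]] [[0.892, -0.453, -0.003], [-0.299, -0.585, -0.754], [0.339, 0.673, -0.657]] [-0.513, 0.251, 1.545]
top [[473.7, 0.0, 252.3], [0.0, 473.7, 201.1], [0.0, 0.0, 1.0]] [[0.029, -1.0, 0.013], [-0.991, -0.03, -0.132], [0.132, -0.009, -0.991]] [-0.014, 0.568, 1.794]
0.1 [ 0.22623212 -0.60883587  0.22159052] [-3.09035795e+00 -5.55787833e-01  6.25813859e-04] 1.0026009387467059
```

View pics/top0.png

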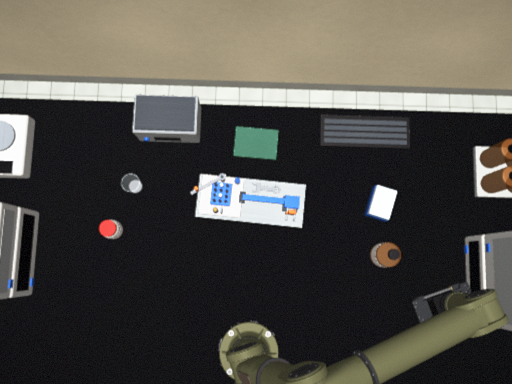

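View pics/side0.png

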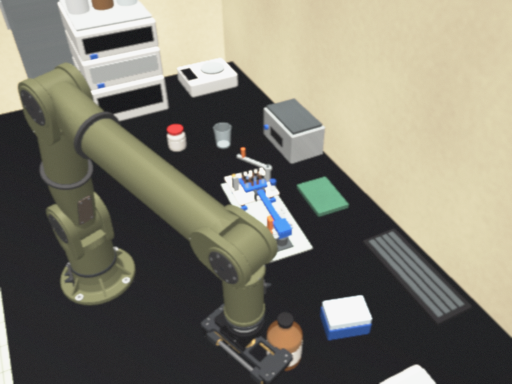

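The top view shows the dock at px (195–305, 175–228), the knob near (194,189) and the latch near (291,211). In the side view the knob is near (242,152) and the latch near (270,222). Next I'll measure them.

```bash
cat > h.py <<'E'
import cv2,numpy as np
from bench import ctrl
from scipy.spatial.transform import Rotation as Ro
def cam(n):
    c=ctrl.camera_info(n);return np.array(c["intrinsics"]),np.array(c["R"]),np.array(c["t"])
def ray(n,uv):
    K,R,t=cam(n);d=R.T@np.linalg.solve(K,[*uv,1.]);return -R.T@t,d
def plane(n,uv,z):
    o,d=ray(n,uv);return o+d*(z-o[2])/d[2]
def tri(a,b):
    A=[];B=[]
    for n,uv in(("top",a),("side",b)):
        o,d=ray(n,uv);d=d/np.linalg.norm(d);P=np.eye(3)-np.outer(d,d);A.append(P);B.append(P@o)
    x,r,_,_=np.linalg.lstsq(np.vstack(A),np.hstack(B),rcond=None);return x,np.sqrt(r)
def proj(n,X):
    K,R,t=cam(n);p=K@(R@np.asarray(X)+t);return p[:2]/p[2]
def blobs(p,box,lo=(5,150,120),hi=(16,255,255),amin=4):
    x0,y0,x1,y1=box;h=cv2.cvtColor(p[y0:y1,x0:x1],cv2.COLOR_BGR2HSV)
    m=cv2.inRange(h,lo,hi);k,_,s,c=cv2.connectedComponentsWithStats(m)
    return [(s[i,4],(c[i]+[x0,y0]).round(2).tolist(),(s[i,:4]+[x0,y0,0,0]).tolist()) for i in range(1,k) if s[i,4]>=amin]
E
python3 - <<'E'
from h import *
T=np.load("top0.npz");S=np.load("side0.npz")
print("T or",blobs(T["p"],(180,165,320,240)));print("S or",blobs(S["p"],(210,130,330,270)))
print("T bl",blobs(T["p"],(180,165,320,240),(100,120,80),(125,255,255)))
m=cv2.inRange(T["p"],(120,120,120),(255,255,255));m[:165]=0;m[240:]=0;m[:,:180]=0;m[:,320:]=0
c=max(cv2.findContours(cv2.morphologyEx(m,cv2.MORPH_CLOSE,np.ones((9,9))),0,2)[0],key=cv2.contourArea)
r=cv2.minAreaRect(c);print(r,[plane("top",q,.008).round(4).tolist() for q in cv2.boxPoints(r)])
a=cv2.resize(T["p"][165:240,185:315],None,fx=5,fy=5,interpolation=2);b=cv2.resize(S["p"][140:260,215:315],None,fx=4,fy=4,interpolation=2)
o=np.zeros((480,1),np.uint8)
cv2.imwrite("pics/topc.png",a);cv2.imwrite("pics/sidec.png",b)
E
```

```text
T or [(np.int32(13), [195.77, 187.77], [194, 186, 4, 5]), (np.int32(19), [291.74, 212.16], [288, 211, 8, 3])]
S or [(np.int32(39), [242.67, 150.67], [240, 147, 6, 10]), (np.int32(37), [269.43, 223.84], [268, 218, 4, 12])]
T bl [(np.int32(23), [236.91, 179.65], [235, 177, 5, 6]), (np.int32(323), [220.85, 194.21], [211, 183, 21, 23]), (np.int32(403), [274.87, 199.89], [242, 193, 57, 16])]
((246.92935180664062, 198.6045684814453), (114.6149673461914, 45.958805084228516), 5.964487075805664) [[0.508, 0.2535, 0.008], [0.6902, 0.2432, 0.008], [0.6564, -0.2092, 0.008], [0.4747, -0.193, 0.008]]
```

View pics/topc.png

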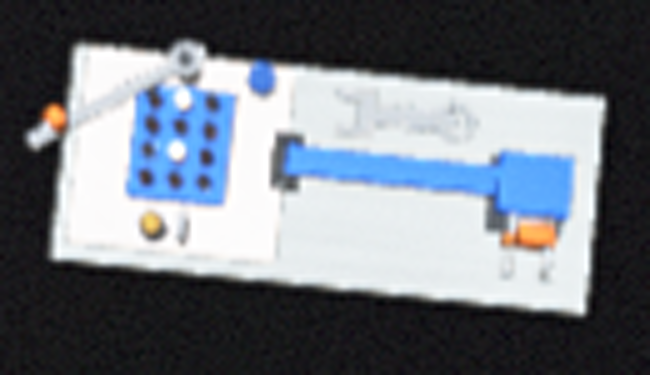

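View pics/sidec.png

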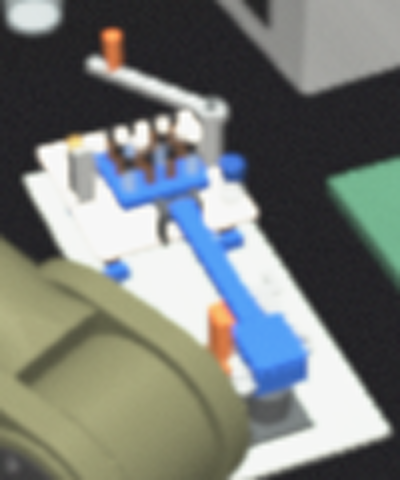

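The top crop (scaled ×5) shows the keeper swung open, with its knob at (55,117), its hinge at (187,57) and the vials between. The latch grip is at (533,235) next to the blue housing at (535,185). The plate corners are near (605,97), (585,313), (50,260) and (75,45). The side crop shows the upright knob and the latch grip, the latter partly occluded by the arm.

Run:
```python
from h import *
T=np.load("top0.npz")["p"]
f=lambda u,v:((u+.5)/5-.5+185,(v+.5)/5-.5+165)
cor=np.array([plane("top",f(*q),.008) for q in((605,97),(585,313),(50,260),(75,45))])
loc=np.array([[85,-175],[-85,-175],[-85,245],[85,245]])/1e3
m=cor[:,:2].mean(0);A=cor[:,:2]-m;B=loc-loc.mean(0)
yaw=np.arctan2((B[:,0]*A[:,1]-B[:,1]*A[:,0]).sum(),(A*B).sum())
R=lambda a:np.array([[np.cos(a),-np.sin(a)],[np.sin(a),np.cos(a)]])
org=m-R(yaw)@loc.mean(0);print("yaw",np.degrees(yaw),"org",org,"res mm",((A-B@R(yaw).T)*1e3).round(1).tolist())
W=lambda x,y,z:[*(org+R(yaw)@[x/1e3,y/1e3]),z]
print("top cam",ray("top",(0,0))[0],"side cam",ray("side",(0,0))[0])
print("knob tri",tri((195.77,187.77),(242.67,150.67)),"latch tri",tri((291.74,212.16),(269.43,223.84)))
L=W(-43,-120,.123);print("latch pred",L,proj("top",L),proj("top",L[:2]+[.14]),proj("side",L[:2]+[.118]))
H=W(63,150,.134);k=plane("top",(195.77,187.77),.145);v=np.array(k[:2]-H[:2])
print("hinge",H,"seen",plane("top",f(187,57),.12),"knob",k,"r",np.linalg.norm(v))
d=R(yaw).T@v;print("keeper angle",np.arctan2(d[1],-d[0]),"shut knob",W(-42,150,.134))
print("knob side proj",proj("side",[k[0],k[1],.134]))
s=ctrl.get_state();print(Ro.from_rotvec(s["tool_rot"]).as_matrix().round(3))
```

```text
yaw -3.9754063854863952 org [ 0.57333782 -0.02494994] res mm [[1.1, -1.0], [-0.8, 0.4], [-1.0, 0.4], [0.7, 0.2]]
top cam [0.32595017 0.01834406 1.85310057] side cam [ 0.00835828 -1.12527896  1.20310294]
knob tri (array([0.59716862, 0.21127941, 0.14206131]), array([0.00032233])) latch tri (array([ 0.52155379, -0.14360215,  0.11656571]), array([0.00042951]))
latch pred [np.float64(0.5221218897444883), np.float64(-0.14168009095551812), 0.123] [291.41728945 211.72322061] [291.85797597 211.21020732] [269.21386206 223.08404396]
hinge [np.float64(0.6465854770227817), np.float64(0.12032146522653708), 0.134] seen [0.64811543 0.11843049 0.12      ] knob [0.59692057 0.21087713 0.145     ] r 0.10328083720804535
keeper angle 0.9997628874698966 shut knob [np.float64(0.5418381174600657), np.float64(0.12760093393236271), 0.134]
knob side proj [242.78663593 152.54512628]
[[ 0.937  0.348 -0.001]
 [ 0.348 -0.937  0.002]
 [-0.    -0.002 -1.   ]]
```

Everything agrees: dock yaw is −4°, the keeper is open 1.0 rad, the knob is at (0.597, 0.211) and the latch at (0.522, −0.142). I'll raise the arm clear of the bottle and move towards the knob.

```bash
python3 -m handwheel '[[0.087,0,0,-0.04,0,0,0],[0.087,0,0,-0.05,0,0,0],[0.087,0.035,-0.0355,0,0,0,0],[0.087,0.035,-0.0355,0,0,0,0],[0.087,0.035,-0.0355,0,0,0,0],[0.087,0.035,-0.0355,0,0,0,0],[0.087,0.035,-0.0355,0,0,0,0],[0.087,0.035,-0.0355,0,0,0,0],[0.087,0.035,-0.0355,0,0,0,0],[0.087,0.035,-0.0355,0,0,0,0],[0.087,0.035,-0.0355,0,0,0,0],[0.087,0.035,-0.0355,0,0,0,0]]' 10
python3 -m handwheel '[[0.05,0.035,-0.0355,0,0,0,0],[0.05,0.035,-0.0355,0,0,0,0],[0.05,0.035,-0.0355,0,0,0,0],[0.05,0.035,-0.0355,0,0,0,0],[0.05,0.035,-0.0355,0,0,0,0],[0.05,0.035,-0.0355,0,0,0,0],[0.05,0.035,-0.0355,0,0,0,0],[0.05,0.035,-0.0355,0,0,0,0],[0.05,0,0,0,0,0,-10.5],[0.05,0,0,0,0,0,-10.5],[0.05,0,0,0,0,0,-10.5],[0.05,0,0,0,0,0,-10.5]]'
python3 -m handwheel '[[0.05,0,0,0,0,0,-10.5],[0.05,0,0,0,0,0,-10.5],[0.05,0,0,0,0,0,-10.5],[0.05,0,0,0,0,0,-10.5],[0.05,0,0,0,0,0,-10.5],[0.05,0,0,0,0,0,-10.5],[0.05,0,0,0,0,0,-10.5],[0.05,0,0,0,0,0,-7],[0.05,0,0,0,0,0,0],[0.05,0,0,0,0,0,0]]'
cat >> h.py <<'E'
def go(X):
    s=ctrl.get_state();R=Ro.from_rotvec(s["tool_rot"]).as_matrix()
    print("t",s["time"],"pos",s["position"].round(4),"tool y deg",np.degrees(np.arctan2(R[1,1],R[0,1])).round(1),"tilt z",R[:,2].round(3),"F",np.round(s["ft_force"],1),"w",round(s["grip_width"]*.087,4),"gf",round(s["grip_force"],1))
    if X is not None: print("tool shift mm",(R.T@(np.array(X)-s["position"])*1e3).round(1))
E
python3 -c "
from h import *
go([.597,.211,.119]);print(ctrl.get_state()['joint_positions'])
p,_=ctrl.get_image('side');cv2.imwrite('pics/s1.png',p);print(blobs(p,(210,130,330,270)))
p,_=ctrl.get_image('top');print(blobs(p,(180,165,320,240)))"
```

```text
time: 1.6
position: [0.431, -0.153, 0.3123]
tool_rot: [3.092, 0.556, -0.001]
ft_force: [0.6, -0.3, -0.2]
grip_width: 1.002
grip_force: 0.0
time: 3.1
position: [0.5942, 0.209, 0.3119]
tool_rot: [-2.682, -1.635, 0.002]
ft_force: [-0.5, 0.4, 0.2]
grip_width: 0.577
grip_force: 0.0
time: 4.35
position: [0.5943, 0.209, 0.3122]
tool_rot: [-1.003, -2.977, 0.001]
ft_force: [-0.9, -0.1, 0.2]
grip_width: 0.573
grip_force: 0.0
t 4.35 pos [0.5943 0.209  0.3122] tool y deg 52.8 tilt z [-0. -0. -1.] F [-0.9 -0.1  0.2] w 0.0498 gf 0.0
tool shift mm [ -1.    3.3 193.2]
[ 0.46799634  0.52028872 -1.25718049  1.32823278  0.49343157  1.63086553
  0.20781182]
[(np.int32(39), [242.67, 150.67], [240, 147, 6, 10]), (np.int32(48), [269.4, 225.23], [268, 218, 4, 15])]
[(np.int32(18), [291.72, 212.22], [288, 211, 8, 3])]
```

```bash
python3 -m handwheel '[[0.05,-0.001,0.0033,0.04,0,0,0],[0.05,0,0,0.05,0,0,0],[0.05,0,0,0.05,0,0,0],[0.05,0,0,0.03,0,0,0],[0.05,0,0,0.021,0,0,0],[0.05,0,0,0,0,0,0],[0.0,0,0,0,0,0,0],[0.0,0,0,0,0,0,0],[0.0,0,0,0,0,0,0],[0.0,0,0,0,0,0,0]]' 15
python3 - <<'E'
from h import *
go([.597,.211,.119])
p,_=ctrl.get_image('side');cv2.imwrite('pics/s2.png',cv2.resize(p[90:270,190:330],None,fx=3.3,fy=3.3))
s=ctrl.get_state()["position"]; v=s[:2]-[.6466,.1203];print(np.linalg.norm(v),np.degrees(np.arctan2(*v[::-1])))
E
```

```text
time: 5.7
position: [0.5973, 0.2112, 0.1219]
tool_rot: [1.0, 2.978, 0.0]
ft_force: [0.2, -0.5, -0.0]
grip_width: 0.203
grip_force: 0.0
t 5.7 pos [0.5973 0.2112 0.1219] tool y deg 52.9 tilt z [ 0.001 -0.    -1.   ] F [ 0.2 -0.5 -0. ] w 0.0176 gf 0.0
tool shift mm [ 0.2 -0.3  2.9]
0.10335775242873257 118.52204022915724
```

View pics/s2.png

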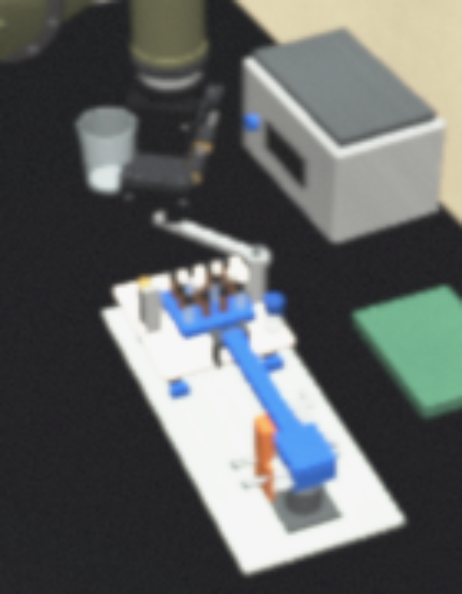

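The picture shows the fingers down around the knob, hiding it, and the rest untouched. I'll finish closing and work out the arc.

```bash
python3 -m handwheel '[[0.0,0,0,0,0,0,0],[0.0,0,0,0,0,0,0],[0.0,0,0,0,0,0,0]]' 15
python3 - <<'E'
from h import *
go(None)
s=ctrl.get_state()["position"];H=np.array([.6466,.1203]);v=s[:2]-H;f=np.degrees(np.arctan2(*v[::-1]));n=10
st=(176.02-f)/n;yw=52.9;tu=(86-yw)/n;r0=np.linalg.norm(v);c=lambda a,r:H+r*np.array([np.cos(np.radians(a)),np.sin(np.radians(a))])
for i in range(n):
    d=c(f+st*(i+1),r0+(.105-r0)*(i+1)/n)-c(f+st*i,r0+(.105-r0)*i/n);a=np.radians(yw+tu*i);y=np.array([np.cos(a),np.sin(a)]);x=np.array([-y[1],y[0]])
    print((d@x*1e3).round(1),(d@y*1e3).round(1),-round(tu,2))
E
```

```text
time: 6.12
position: [0.5973, 0.2111, 0.1217]
tool_rot: [1.0, 2.978, -0.0]
ft_force: [0.3, -0.7, 2.2]
grip_width: 0.156
grip_force: 15.0
t 6.125 pos [0.5973 0.2111 0.1217] tool y deg 52.9 tilt z [ 0. -0. -1.] F [ 0.3 -0.7  2.2] w 0.0136 gf 15.0
4.0 -9.6 -3.31
3.6 -9.8 -3.31
3.1 -9.9 -3.31
2.7 -10.1 -3.31
2.3 -10.2 -3.31
1.9 -10.3 -3.31
1.4 -10.4 -3.31
1.0 -10.4 -3.31
0.5 -10.5 -3.31
0.1 -10.5 -3.31
```

```bash
python3 -m handwheel '[[0.0,0.004,-0.0096,0,0,0,-3.3],[0.0,0.0036,-0.0098,0,0,0,-3.3],[0.0,0.0031,-0.0099,0,0,0,-3.3],[0.0,0.0027,-0.0101,0,0,0,-3.3],[0.0,0.0023,-0.0102,0,0,0,-3.3],[0.0,0.0019,-0.0103,0,0,0,-3.3],[0.0,0.0014,-0.0104,0,0,0,-3.3],[0.0,0,0,0,0,0,0]]'
python3 -c "
from h import *
go([.5418,.1276,.1217])"
```

```text
time: 7.12
position: [0.5494, 0.1577, 0.1217]
tool_rot: [0.386, 3.117, 0.0]
ft_force: [1.6, -0.2, 1.6]
grip_width: 0.16
grip_force: 15.0
t 7.125 pos [0.5494 0.1577 0.1217] tool y deg 75.9 tilt z [ 0.001  0.    -1.   ] F [ 1.6 -0.2  1.6] w 0.0139 gf 15.0
tool shift mm [  0.  -31.1  -0. ]
```

```bash
python3 -m handwheel '[[0.0,0.001,-0.0104,0,0,0,-3.3],[0.0,0.0003,-0.005,0,0,0,-1.7],[0.0,0.0003,-0.005,0,0,0,-1.7],[0.0,0.0001,-0.005,0,0,0,-1.7],[0.0,0,-0.005,0,0,0,-1.7],[0.0,0,-0.002,0,0,0,0],[0.0,0,0,0,0,0,0]]' 25
python3 -c "
from h import *
go([.5418,.1276,.1217])"
```

```text
time: 8.0
position: [0.5419, 0.1275, 0.1217]
tool_rot: [0.108, 3.139, 0.002]
ft_force: [1.6, 1.2, 0.6]
grip_width: 0.151
grip_force: 25.0
t 8.0 pos [0.5419 0.1275 0.1217] tool y deg 86.1 tilt z [ 0.001  0.001 -1.   ] F [1.6 1.2 0.6] w 0.0131 gf 25.0
tool shift mm [0.1 0.1 0. ]
```

```bash
python3 -m handwheel '[[0.0,0,-0.001,0,0,0,0],[0.0,0,-0.001,0,0,0,0],[0.0,0,0,0,0,0,0]]'; python3 -m handwheel '[[0.0,0,-0.001,0,0,0,0],[0.0,0,0,0,0,0,0]]'
```

```text
time: 8.38
position: [0.5419, 0.1274, 0.1218]
tool_rot: [0.105, 3.138, 0.007]
ft_force: [2.4, 7.8, -1.7]
grip_width: 0.148
grip_force: 25.0
time: 8.62
position: [0.5419, 0.1273, 0.1218]
tool_rot: [0.104, 3.138, 0.009]
ft_force: [3.9, 7.6, -3.6]
grip_width: 0.153
grip_force: 25.0
```

The bar is hard against its stop. I'll relax the push, release and rise, then check and remeasure the latch.

```bash
python3 -m handwheel '[[0.0,0,0.003,0,0,0,0],[0.045,0,0,0,0,0,0],[0.045,0,0,0,0,0,0],[0.045,0,0,0,0,0,0],[0.045,0,0,-0.02,0,0,0],[0.045,0,0,-0.05,0,0,0],[0.045,0,0,-0.05,0,0,0],[0.045,0.045,0,-0.03,0,0,0],[0.045,-0.045,0,0,0,0,0]]' 15
python3 - <<'E'
from h import *
go([.5221,-.1420,.25])
p,_=ctrl.get_image('side');S=blobs(p,(210,130,330,270));a=cv2.resize(p[120:270,200:330],None,fx=3.5,fy=3.5)
q,_=ctrl.get_image('top');T=blobs(q,(180,165,320,240));b=cv2.resize(q[165:240,185:315],None,fx=3,fy=3)
print(S,T);o=np.zeros((a.shape[0]+b.shape[0],455,3),np.uint8);o[:a.shape[0],:a.shape[1]]=a;o[a.shape[0]:,:b.shape[1]]=b
o=cv2.resize(o,None,fx=.8,fy=.8) if o.shape[0]>600 else o;cv2.imwrite('pics/s3.png',o)
E
```

```text
time: 9.75
position: [0.5384, 0.1272, 0.2909]
tool_rot: [0.116, 3.101, -0.054]
ft_force: [-0.9, 0.6, 5.6]
grip_width: 0.52
grip_force: 0.0
t 9.75 pos [0.5384 0.1272 0.2909] tool y deg 85.7 tilt z [ 0.037 -0.036 -0.999] F [-0.9  0.6  5.6] w 0.0453 gf 0.0
tool shift mm [  -2.  -268.2   50. ]
[(np.int32(42), [238.95, 167.74], [237, 164, 5, 9]), (np.int32(47), [269.4, 225.36], [268, 218, 4, 15])] [(np.int32(19), [291.74, 212.16], [288, 211, 8, 3])]
```

View pics/s3.png

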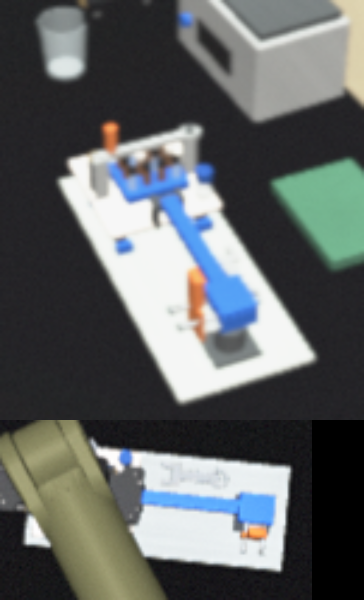

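The keeper bar now lies straight across the vials, with the knob over the near post at (110,135) in the picture. The latch and tongue haven't moved.

```bash
python3 -m handwheel '[[0.045,0,-0.044,0,0,0,0],[0.045,0,-0.045,0,0,0,0],[0.045,0,-0.045,0,0,0,0],[0.045,0,-0.045,0,0,0,0],[0.045,0,-0.045,0,0,0,0],[0.045,0,-0.044,0,0,0,0],[0.045,0,0,0,0,0,10],[0.045,0,0,0,0,0,10],[0.045,0,0,0,0,0,10],[0.045,0,0,0,0,0,10],[0.045,0,0,0,0,0,10]]'
python3 -m handwheel '[[0.045,0,0,0,0,0,10],[0.045,0,0,0,0,0,10],[0.045,0,0,0,0,0,10],[0.045,0,0,0,0,0,10],[0.045,0,0,0,0,0,0],[0.045,0,0,0,0,0,0]]'
python3 - <<'E'
from h import *
L,r=tri((291.74,212.16),(269.4,225.36));print("latch",L,r)
q,_=ctrl.get_image('top');T=blobs(q,(180,165,320,240));print(T)
if T:
  k=tri(T[0][1],(238.95,167.74));print("knob",k)
  print(plane("top",T[0][1],.147))
print("shut knob side pred",proj("side",[.5418,.1276,.139]))
go([.5218,-.1423,.113]);print(ctrl.get_state()["joint_positions"].round(2))
E
```

```text
time: 11.22
position: [0.5238, -0.14, 0.2729]
tool_rot: [1.43, 2.796, 0.0]
ft_force: [-0.1, -0.1, 0.5]
grip_width: 0.52
grip_force: 0.0
time: 11.98
position: [0.5237, -0.1404, 0.2721]
tool_rot: [2.292, 2.148, 0.0]
ft_force: [0.1, 0.5, -1.0]
grip_width: 0.517
grip_force: 0.0
latch [ 0.52179841 -0.14401564  0.11031722] [0.0002546]
[]
shut knob side pred [238.51116284 168.40274651]
t 12.025 pos [ 0.5237 -0.1405  0.272 ] tool y deg -3.8 tilt z [ 0.001 -0.    -1.   ] F [ 0.6 -0.4 -0.3] w 0.0448 gf 0.0
tool shift mm [ -1.9  -1.9 159. ]
[ 1.13  0.17 -1.01  1.62  0.14  1.44  0.04]
```

```bash
python3 -m handwheel '[[0.045,-0.002,-0.0017,0.04,0,0,0],[0.045,0,0,0.05,0,0,0],[0.045,0,0,0.04,0,0,0],[0.045,0,0,0.025,0,0,0],[0.045,0,0,0.012,0,0,0],[0.045,0,0,0,0,0,0],[0.0,0,0,0,0,0,0],[0.0,0,0,0,0,0,0],[0.0,0,0,0,0,0,0],[0.0,0,0,0,0,0,0],[0.0,0,0,0,0,0,0],[0.0,0,0,0,0,0,0]]' 35
python3 -c "
from h import *
go([.5221,-.1420,.105])"
```

```text
time: 13.52
position: [0.5229, -0.1428, 0.105]
tool_rot: [2.295, 2.143, 0.002]
ft_force: [4.3, -0.9, -1.1]
grip_width: 0.16
grip_force: 35.0
t 13.525 pos [ 0.5229 -0.1428  0.105 ] tool y deg -3.9 tilt z [ 0.002 -0.    -1.   ] F [ 4.3 -0.9 -1.1] w 0.0139 gf 35.0
tool shift mm [ 0.7 -0.8 -0. ]
```

Gripped, reading 13.9 mm against the 14 mm given. Now I'll pull along tool −y.

```bash
python3 -m handwheel '[[0.0,0,-0.003,0,0,0,0],[0.0,0,-0.003,0,0,0,0],[0.0,0,-0.003,0,0,0,0],[0.0,0,-0.003,0,0,0,0],[0.0,0,-0.0015,0,0,0,0],[0.0,0,0,0,0,0,0],[0.0,0,0,0,0,0,0]]' 45
python3 -c "
from h import *
go([.5229,-.1428,.105])"
```

```text
time: 14.4
position: [0.5111, -0.1418, 0.1054]
tool_rot: [2.293, 2.141, 0.007]
ft_force: [9.7, 0.1, -3.3]
grip_width: 0.16
grip_force: 45.0
t 14.4 pos [ 0.5111 -0.1418  0.1054] tool y deg -3.9 tilt z [ 0.006 -0.    -1.   ] F [ 9.7  0.1 -3.3] w 0.014 gf 45.0
tool shift mm [-0.2 11.9  0.4]
```

The latch is out 11.9 mm at 9.7 N, matching its spring. I'll start the lift along the arc gently and check the force.

```bash
python3 -m handwheel '[[0.0,0.0003,0,-0.002,0,-0.6,0],[0.0,0.0003,0,-0.002,0,-0.6,0],[0.0,0.0006,0,-0.004,0,-1.2,0],[0.0,0,0,0,0,0,0]]'
python3 -c "
from h import *
go([.5229,-.1428,.105])"
```

```text
time: 14.9
position: [0.5113, -0.1405, 0.1137]
tool_rot: [2.27, 2.122, -0.042]
ft_force: [9.3, -0.7, -4.3]
grip_width: 0.154
grip_force: 45.0
t 14.9 pos [ 0.5113 -0.1405  0.1137] tool y deg -3.9 tilt z [ 0.004 -0.043 -0.999] F [ 9.3 -0.7 -4.3] w 0.0134 gf 45.0
tool shift mm [-1.2 11.7  8.8]
```

The coupler is lifting freely, beyond the 2 mm that a caught claw would allow. I'll lift the rest.

```bash
python3 -m handwheel '[[0.0,0.0006,0,-0.0043,0,-1.28,0],[0.0,0.0006,0,-0.0043,0,-1.28,0],[0.0,0.0006,0,-0.0043,0,-1.28,0],[0.0,0.0006,0,-0.0043,0,-1.28,0],[0.0,0.0006,0,-0.0043,0,-1.28,0],[0.0,0.0006,0,-0.0043,0,-1.28,0],[0.0,0.0006,0,-0.0043,0,-1.28,0],[0.0,0.0006,0,-0.0043,0,-1.28,0],[0.0,0.0006,0,-0.0043,0,-1.28,0],[0.0,0.0006,0,-0.0043,0,-1.28,0],[0.0,0,0,0,0,0,0],[0.0,0,0,0,0,0,0]]'
python3 - <<'E'
from h import *
go([.5229,-.1428,.105])
p,_=ctrl.get_image('side');a=cv2.resize(p[120:270,200:330],None,fx=3,fy=3)
q,_=ctrl.get_image('top');b=cv2.resize(q[160:240,185:315],None,fx=3,fy=3)
cv2.imwrite('pics/s4.png',np.hstack([a,np.vstack([b,np.zeros((a.shape[0]-b.shape[0],390,3),np.uint8)])]))
E
```

```text
time: 16.4
position: [0.5116, -0.1282, 0.1546]
tool_rot: [2.151, 2.01, -0.281]
ft_force: [9.8, -0.6, -3.8]
grip_width: 0.155
grip_force: 45.0
t 16.4 pos [ 0.5116 -0.1282  0.1546] tool y deg -3.8 tilt z [-0.012 -0.261 -0.965] F [ 9.8 -0.6 -3.8] w 0.0135 gf 45.0
tool shift mm [-0.4 12.  51.6]
```

View pics/s4.png

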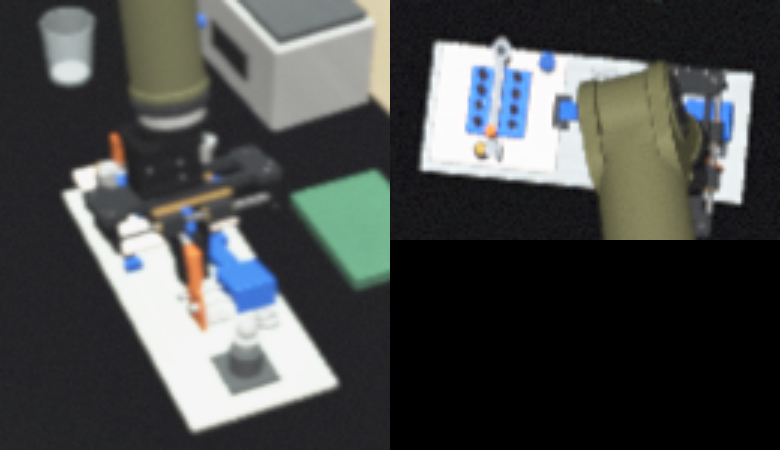

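The ball is exposed with the coupler held above it and the claw out at the side. The keeper lies straight across the vials, and the spare vial's cap at (547,62) hasn't moved. I'll check the keeper angle with numbers, confirm the hold is steady, and hand in.

```bash
python3 -m handwheel '[[0.0,0,0,0,0,0,0],[0.0,0,0,0,0,0,0]]'
python3 - <<'E'
from h import *
q,_=ctrl.get_image('top');T=blobs(q,(205,190,232,215));print(T)
a=np.radians(-3.975);B=np.array([[np.cos(a),-np.sin(a)],[np.sin(a),np.cos(a)]])
k=plane("top",T[0][1],.147)[:2];d=B.T@(k-[.6466,.1203]);print("keeper",d,np.arctan2(d[1],-d[0]))
go(None)
E
```

```text
time: 16.75
position: [0.5116, -0.1282, 0.1546]
tool_rot: [2.151, 2.01, -0.281]
ft_force: [9.7, -0.9, -4.8]
grip_width: 0.154
grip_force: 45.0
[]Traceback (most recent call last):
  File "<stdin>", line 4, in <module>
IndexError: list index out of range
```

Run:
```python
from h import *
q,_=ctrl.get_image('top');T=blobs(q,(205,190,232,215),(3,110,90),(17,255,255),2);print(T)
a=np.radians(-3.975);B=np.array([[np.cos(a),-np.sin(a)],[np.sin(a),np.cos(a)]])
for t in T:
  k=plane("top",t[1],.147)[:2];d=B.T@(k-[.6466,.1203]);print("keeper",d,np.arctan2(d[1],-d[0]))
go(None)
```

```text
[(np.int32(9), [218.22, 203.56], [217, 202, 3, 4])]
keeper [-0.10563704 -0.00084124] -0.007963286468849425
t 16.85 pos [ 0.5116 -0.1282  0.1546] tool y deg -3.8 tilt z [-0.012 -0.261 -0.965] F [ 9.2 -0.6 -3.4] w 0.0136 gf 45.0
```

The keeper is at 0 within measurement error, and the hold is steady.

```bash
python3 -c "
from bench import ctrl
print(ctrl.close_job())"
```

```text
the job is handed in; nothing more can be done
None
```

I handed the job in at about 17 s: the keeper is shut against its stop, the latch was pulled 12 mm before lifting, and the coupler is held steady about 50 mm up, with nothing seen disturbed around it.

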